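Pack the pipe fittings into the carry tote

ROBOT

A 7-joint arm with a two-finger parallel gripper is mounted at the origin on the work surface. World frame = base frame: x ahead of the robot, y to its left, z up, the work surface at z = 0. Lengths are in m, angles in rad, forces in N, time in s.
With the tool pointing down it reaches from about 0.425 to 0.875 m from the base axis. Payload 4.7 kg.
Tool frame: the origin (TCP) lies between the finger pads; the fingertips stand 22 mm ahead of it and the grasp point (between the pads) lies 3 mm ahead of it; z points along the fingers, y is the line along which they close (so a half turn about z gives the same grasp; the last joint's range is limited). The gripper opens to 87 mm and grips with 3 to 60 N. Pads are 19 mm wide; open, the fingers measure 117 mm over their backs; the gripper's body (75 mm by 190 mm) begins 51 mm behind the grasp point.
Start: joints at [1.332, 0.321, -0.07, 1.45, 0.023, 1.371, -0.057], TCP at [0.163, -0.629, 0.215] pointing down, gripper open.
Joint ranges: [-2.86, 2.86], [-0.3, 2.09], [-1.38, 1.24], [0.06, 2.45], [-1.56, 4.7], [0.09, 2.05], [-2.69, 2.69]. Speed limits (rad/s): [2.57, 2.57, 3.14, 3.14, 3.14, 3.14, 3.14].

INTERFACE

Orientations are given as a rotation vector (axis times angle).
In Python, from bench import ctrl gives the robot as it stands. The module is installed in compiled form; this text tells all that it offers.
- The arm moves only by the tool send_rows, never from a script. Its argument "motion" is a list of rows, each an object with "claw": the opening, from -1 (shut) to 1 (fully open); "slide": the shift along the tool's x, y, z in mm, a list of three; "delta_rot": the turn, a rotation vector about the tool's x, y, z in rad, a list of three. In form: [{"claw": claw, "slide": [x, y, z], "delta_rot": [ax, ay, az]}, ...]. A call has 1 to 5 rows; each row is the pose to reach, as a shift and turn from the pose commanded when the call began, along the tool's axes at that moment; what a row does not reach only later rows make up. A row lasts 1/10 s, in which the tool goes at most 50 mm and 8.59 degrees, less where a joint would pass 70% of its speed; a pose out of reach is approached as far as the arm can. A call with a gripper value outside its range is refused whole. The fingers move at their own pace and stop on an object; "grip_force" is the grip in N (left out, the last holds). Time passes only in rows, so rows that repeat a pose let the fingers close. It gives the time, the measured TCP pose, the force, the opening and the grip force at its end, in the units of the state.
- ctrl.get_state(): the state, without advancing time (a new reading comes with each control period).
- ctrl.get_image(name): name is "scene" or "top" or "wrist"; returns a dict with "color" (420x560x3 uint8, blue, green, red), "fx", "fy", "cx", "cy" (pixels), "k1" (the pictures are not rectified: a ray, as slopes to the right and down, at radius r is drawn at 1 + k1 r^2 times it, then the intrinsics apply), "pose" (4x4, takes a point from camera to world coordinates). Camera axes: x right, y down, z forward; pixel columns grow to the right and rows downward; lengths in m; the calibration is good to about 2 mm. A picture is of the moment at which its call begins. There is no depth.
- ctrl.close_job(): hands the job in; it is judged then, once.
The state is a dict: "time": time; "joint_positions": joint angles; "qd": joint speeds; "joint_torque": joint torques, N m; "position": TCP position; "tool_rot": TCP orientation; "ft_force": force on the tool from outside, world axes, zero at the start; "torque": the same for the moment, N m; "grip_width": opening from 0.0 (shut) to 1.0 (fully open); "grip_force": force on a finger pad.
Only numpy, scipy, OpenCV 4.12 (cv2) and the standard library are available. Lean on these libraries where they do the work, as an engineer would, in place of code of your own. Each camera call takes 0.05 s, during which the arm holds its last target. There are 200 camera calls.

TASK

Pack the carry tote for the next job: lay the pipe tee (three arms) flat in the round bin, the elbow (two arms) flat in the square bin and the long threaded nipple in the low oblong tray, each lying on the floor of its container. Leave the four-armed cross, the short nipple, the tape measure and the paste jar where they are on the desk.

Things in the scene. Friction and masses are not known exactly. Their poses are not given: they have to be found in the camera images.
- tee: Grey steel pipe tee with three arms, lying flat, to be packed: run 84 mm long along x (+x and -x arms), branch along +y; each arm is 30 mm across from 18 mm to its end at 42 mm from the crossing, 25 mm before. 30 mm high. Origin at the crossing of the pipe axes, 15 mm above the underside; z up; any yaw. 0.2 to 0.4 kg.
- elbow: Grey steel 90-degree pipe elbow, two arms, lying flat, to be packed: L of 57 x 57 mm, 30 mm high. Origin at the centre of that square, 15 mm above the underside; pipe axes cross at (-13.5, -13.5) mm, one arm goes to +x, one to +y; each arm is 30 mm across from 18 mm to its end at 42 mm from the crossing, 25 mm before. z up; any yaw. About 0.2 kg.
- long_nipple: Grey steel threaded pipe nipple, the long one, to be packed: straight, 100 mm long along its x axis, ends 26 mm across, in the middle an octagonal collar 34 mm across flats and 30 mm long, on a flat of which it rests. Origin at its centre on the axis, 17 mm above the underside; any yaw. About 0.25 kg.
- cross: Look-alike that stays: grey steel pipe cross with four arms, 84 x 84 mm, 30 mm high, lying flat, loose. Origin at the crossing, 15 mm above the underside.
- short_nipple: Look-alike that stays: grey steel threaded nipple like the long one but only 60 mm long along its x axis, same 34 mm octagonal collar, loose. Origin at its centre on the axis, 17 mm above the underside.
- round_bin: Round grey bin: 122 mm across the rim, 36 mm high, wall and floor 4 mm, inside 110 mm or more. Fixed like the other two, in changing order 125 mm apart, in a row in a fixed wooden tote (405 x 154 mm, rim 24 mm high, long side along world x within 9 degrees). x along the tote, z up. Origin: centre of the underside, 8 mm above the table.
- square_bin: Square grey plastic bin: 120 x 120 mm outside, 36 mm high, walls and floor 4 mm. Fixed in the tote (see round_bin); x along the tote's long side, z up. Origin: centre of the underside, 8 mm above the table.
- oblong_tray: Low oblong grey plastic tray: outside 88 mm along its x and 138 mm along its y (the long way, across the tote), only 16 mm high, walls and floor 4 mm. Fixed in the tote (see round_bin); x along the tote's long side, z up. Origin: centre of the underside, 8 mm above the table.
- tape_measure: Bystander: black tape measure case, 66 x 60 x 36 mm, yellow disc on top, loose on the table. It and the five fittings share six places, three on each side of the tote, centres at least 105 mm apart. Origin: centre of the underside.
- paste_jar: Bystander: squat jar of jointing paste with a white lid, 66 mm across, 50 mm high, loose, at the far left of the work. Origin: centre of the underside. (Also fixed on the table, out of the way: two binders, 90 mm high, far right, x over 0.63 and y below -0.37, and a laptop at the robot's right, x below 0.16.)
Mind the look-alikes: they are no part of the job. Leave any purple look-alike of the elbow alone.

How it is judged:
At the end, for the whole second after the job is handed in: Tee, elbow and long nipple lie on the floors of the round bin, square bin and oblong tray (within 20, 42 and 30 mm of their centres, axes under 26, 26 and 28 mm above their undersides), released and at rest; cross, short nipple, tape measure and jar within 25 mm of their starts, jar upright (horizontal distance between tee and round_bin below 0.02 m and z of tee in the frame of round_bin below 0.026 m and linear speed of each of tee, elbow, long_nipple below 0.02 m/s and angular speed of each of tee, elbow, long_nipple below 0.2 rad/s and contact force between each of tee, elbow, long_nipple and the fingers below 0.05 N and horizontal distance between elbow and square_bin below 0.042 m and z of elbow in the frame of square_bin below 0.026 m and horizontal distance between long_nipple and oblong_tray below 0.03 m and z of long_nipple in the frame of oblong_tray below 0.028 m and distance of each of cross, short_nipple, tape_measure, paste_jar from where it was at the start of the episode below 0.025 m and angle between paste_jar's own z axis and vertical below 0.2 rad); the robot touches nothing.
It fails at once if A thing that should stay (cross, short nipple, tape measure or paste jar) is carried off or shoved more than 40 mm (distance of any of cross, short_nipple, tape_measure, paste_jar from where it was at the start of the episode above 0.04 m).
It also fails if it takes over 86 s, if anything falls off the work surface, if the arm or the gripper's body presses on something with over 40 N, if the wrist force passes 120 N, or if a joint passes its speed limit or range.

## Working session

There is one attempt and no reset: what is moved stays moved. The work goes in short steps, Python scripts to look and compute and a tool call to move; the robot and the scene stay as the last step left them, time stands still between calls to the robot, and variables do not carry over. Pictures are saved under pics/ and viewed, at most 14 in all, crops included, and the job is handed in when it is done.

Besides the shell and the picture viewer there is one more tool, called after "Request:" as name(argument=value, ...) on one line, values as JSON. send_rows: Moves the arm, as the interface text tells. Its arguments: {"type":"object","properties":{"motion":{"type":"array","items":{"type":"object","properties":{"claw":{"type":"number"},"slide":{"type":"array","items":{"type":"number"}},"delta_rot":{"type":"array","items":{"type":"number"}}}}},"grip_force":{"type":"number"}},"required":["motion"]}

```bash
mkdir -p pics; cat > h.py <<'E'
import numpy as np, cv2
from bench import ctrl
from scipy.spatial.transform import Rotation as R
def grab(n,f):
    im=ctrl.get_image(n); cv2.imwrite('pics/'+f+'.png',im['color'])
    np.savez('pics/'+f+'.npz',**{k:np.array(v) for k,v in im.items()}); return im
def load(f): return dict(np.load('pics/'+f+'.npz'))
def K(im): return np.array([[im['fx'],0,im['cx']],[0,im['fy'],im['cy']],[0,0,1]],float), np.array([im['k1'],0,0,0],float)
def toworld(im,px,z):
    k,d=K(im); p=cv2.undistortPoints(np.array(px,float).reshape(-1,1,2),k,d).reshape(-1,2)
    T=im['pose']; r=np.c_[p,np.ones(len(p))]@T[:3,:3].T; o=T[:3,3]
    return o+r*((np.array(z)-o[2])/r[:,2])[:,None]
def topix(im,P):
    k,d=K(im); Ti=np.linalg.inv(im['pose'])
    return cv2.projectPoints(np.array(P,float).reshape(-1,1,3),cv2.Rodrigues(Ti[:3,:3])[0],Ti[:3,3],k,d)[0].reshape(-1,2)
E
python3 - <<'E'
from h import *
for n in('top','scene'):
    im=grab(n,n+'0'); print(n,im['fx'],im['k1'],im['pose'].round(3).tolist())
s=ctrl.get_state(); print(s)
E
```

```text
top 399.40256043909113 -0.010933743089448875 [[-0.005, -0.994, 0.113, 0.433], [-1.0, 0.007, 0.016, 0.0], [-0.016, -0.112, -0.994, 1.01], [0.0, 0.0, 0.0, 1.0]]
scene 517.3047769563581 -0.17470085420478831 [[0.041, 0.747, -0.664, 1.471], [0.999, -0.034, 0.023, -0.041], [-0.006, -0.664, -0.748, 1.093], [0.0, 0.0, 0.0, 1.0]]
{'time': 0.1, 'joint_positions': array([ 1.33209501,  0.32176164, -0.0700512 ,  1.45155187,  0.02261819,
        1.37083163, -0.05690704]), 'qd': array([-0.00038647, -0.00054371,  0.00023592, -0.0029304 , -0.0002119 ,
        0.00119066, -0.00015673]), 'joint_torque': array([ 3.10073460e-07, -4.92571306e+01, -4.05708980e-01, -3.13401318e+01,
       -6.41828589e-02,  3.94514774e-02,  8.44199667e-05]), 'position': array([ 0.16237081, -0.62885571,  0.21396294]), 'tool_rot': array([-3.11481185e+00, -3.95812876e-01,  5.40800110e-04]), 'ft_force': array([-0.01160833,  0.22273706, -0.22615622]), 'torque': array([ 0.03907359,  0.01832605, -0.01931134]), 'grip_force': 0.0, 'grip_width': 1.0003847864600306}
```

View pics/top0.png

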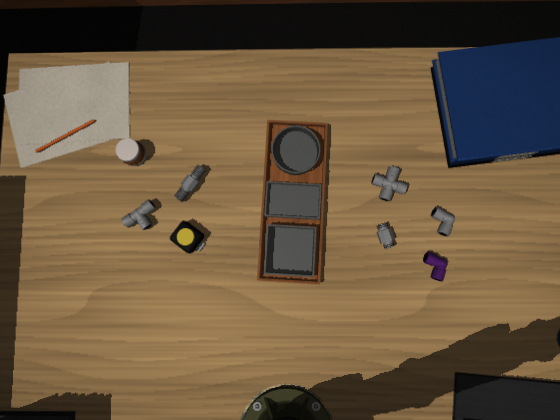

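View pics/scene0.png

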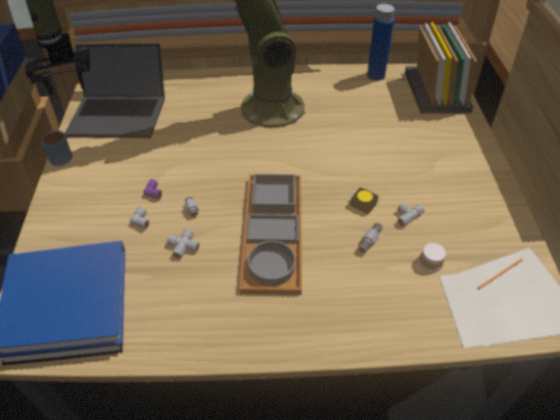

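Top view shows these candidates:
- **Three arms:** (141,214) is the tee.
- **Four arms:** (390,184) is the cross, which stays.
- **Two arms:** the grey (443,220) is the elbow. The purple one at (436,265) stays.
- **Nipples:** (192,183) looks long and (387,235) short.
- **Bins:** round (297,149), tray (294,200), square (292,250).

I'll confirm in an enlarged crop.

```bash
python3 - <<'E'
from h import *
im=load('top0')
c=im['color']; a=np.hstack([c[130:260,115:215],c[150:280,365:465]])
a=cv2.resize(a,None,fx=4,fy=4,interpolation=cv2.INTER_CUBIC)
cv2.imwrite('pics/crop0.png',cv2.convertScaleAbs(a,alpha=1.5,beta=10))
for n,p,z in [('tee',(141,214),.015),('long',(192,183),.017),('elbow',(443,220),.015),('cross',(390,184),.015),('short',(387,235),.017),('tape',(187,236),.036),('jar',(129,149),.05),('round',(297,149),.044),('sq',(292,250),.044)]:
    print(n,toworld(im,[p],z).round(3))
E
```

```text
tee [[0.532 0.363 0.015]]
long [[0.61  0.235 0.017]]
elbow [[ 0.512 -0.393  0.015]]
cross [[ 0.604 -0.264  0.015]]
short [[ 0.476 -0.252  0.017]]
tape [[0.475 0.24  0.036]]
jar [[0.691 0.386 0.05 ]]
round [[ 0.689 -0.031  0.044]]
sq [[ 0.44  -0.016  0.044]]
```

View pics/crop0.png

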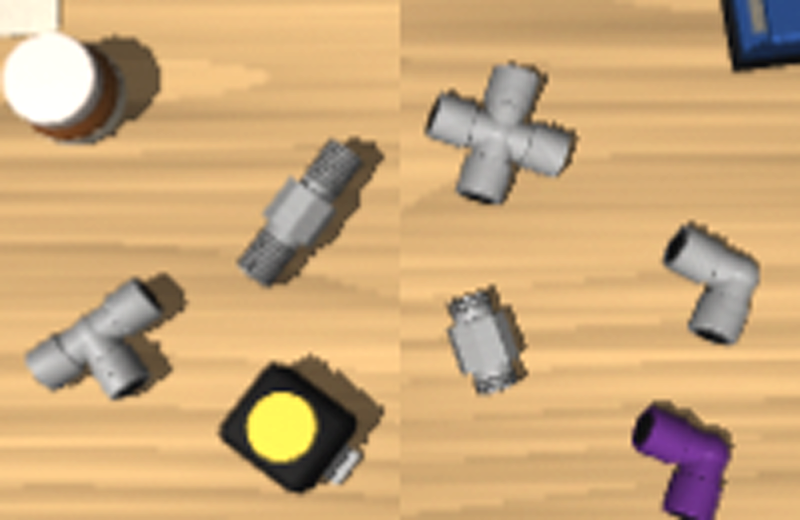

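The crop confirms it: tee at (95,335), long nipple at (300,212), grey elbow at (720,285). The cross, short nipple and purple elbow stay. Next I fit the poses by silhouette.

```bash
cat > fit.py <<'E'
from h import *
from scipy.optimize import minimize
def cyl(a,b,r,n=24):
    a,b=np.array(a,float),np.array(b,float); u=(b-a)/np.linalg.norm(b-a); v=np.array([-u[1],u[0],0])
    t=np.linspace(0,2*np.pi,n,endpoint=False)[:,None]; ring=r*(np.cos(t)*v+np.sin(t)*np.array([0,0,1]))
    return np.r_[a+ring,b+ring]/1000
def arm(c,d):
    c=np.array([*c,0.]);d=np.array([*d,0.]); return [cyl(c+d*1e-3,c+18*d,12.5),cyl(c+18*d,c+42*d,15)]
def box(x0,y0,z0,x1,y1,z1): return np.array([[x,y,z] for x in(x0,x1) for y in(y0,y1) for z in(z0,z1)])/1000
t=np.linspace(0,6.2832,40)
M={'tee':(arm((0,0),(1,0))+arm((0,0),(-1,0))+arm((0,0),(0,1)),.015),
'elbow':(arm((-13.5,-13.5),(1,0))+arm((-13.5,-13.5),(0,1))+[cyl((-26,-13.5,0),(-1,-13.5,0),12.5)[:0]],.015),
'long':([cyl((-50,0,0),(50,0,0),13),cyl((-15,0,0),(15,0,0),17.8)],.017),
'short':([cyl((-30,0,0),(30,0,0),13),cyl((-15,0,0),(15,0,0),17.8)],.017),
'cross':(arm((0,0),(1,0))+arm((0,0),(-1,0))+arm((0,0),(0,1))+arm((0,0),(0,-1)),.015),
'bins':([np.c_[61*np.cos(t)+125,61*np.sin(t),0*t+36]/1000,box(-44,-69,14,44,69,16),box(-185,-60,35,-65,60,36)],.008)}
S=6
def mask(im):
    c=im['color'].astype(int); mx=c.max(2); m=((mx-c.min(2))<.33*mx)&(mx>25); return m.astype(np.float32)
def sil(im,name,p,box_):
    parts,z=M[name]; x0,y0,x1,y1=box_; o=np.zeros(((y1-y0)*S,(x1-x0)*S),np.uint8)
    c,s=np.cos(p[2]),np.sin(p[2])
    for q in parts:
        if len(q)==0: continue
        w=np.c_[c*q[:,0]-s*q[:,1]+p[0],s*q[:,0]+c*q[:,1]+p[1],q[:,2]+z]
        px=(topix(im,w)-[x0-.5,y0-.5])*S
        cv2.fillConvexPoly(o,cv2.convexHull(px.round().astype(np.int32)),255)
    return cv2.resize(o,None,fx=1/S,fy=1/S,interpolation=cv2.INTER_AREA)/255.
def fit(im,name,p0,yaws,h=24,bx=None,m=None):
    parts,z=M[name]; c=topix(im,[[*p0,z]])[0].astype(int)
    b=bx or (c[0]-h,c[1]-h,c[0]+h,c[1]+h); m=(mask(im) if m is None else m)[b[1]:b[3],b[0]:b[2]]
    f=lambda p:np.abs(sil(im,name,(p[0]/100,p[1]/100,p[2]/5),b)-m).sum()/m.sum()
    best=min((minimize(f,[p0[0]*100,p0[1]*100,y*5],method='Nelder-Mead',options=dict(initial_simplex=[[p0[0]*100+a,p0[1]*100+e,(y+d)*5] for a,e,d in((0,0,0),(1,0,0),(0,1,0),(0,0,.3))])) for y in yaws),key=lambda r:r.fun)
    return best.x/[100,100,5],best.fun
E
cat > f1.py <<'E'
from fit import *
im=load('top0'); out=im['color'].copy()
for n,p0 in [('tee',(.532,.363)),('long',(.61,.235)),('elbow',(.512,-.393)),('cross',(.604,-.264)),('short',(.476,-.252))]:
    p,e=fit(im,n,p0,np.arange(0,6.28,.6)); print(n,p.round(4),np.degrees(p[2]).round(1),round(e,3))
    q=sil(im,n,p,(0,0,560,420)); out=cv2.drawContours(out,cv2.findContours((q>.5).astype(np.uint8),0,1)[0],-1,(0,255,0),1)
p,e=fit(im,'bins',(.565,-.023),[-.06],bx=(255,115,335,290)); print('bins',p.round(4),np.degrees(p[2]).round(1),e)
q=sil(im,'bins',p,(0,0,560,420)); out=cv2.drawContours(out,cv2.findContours((q>.5).astype(np.uint8),0,1)[0],-1,(0,255,0),1)
for i in(125,0,-125): print(i,(p[0]+i/1000*np.cos(p[2])).round(4),(p[1]+i/1000*np.sin(p[2])).round(4))
a=out[110:300,115:475]; cv2.imwrite('pics/fit0.png',cv2.resize(a,None,fx=2.2,fy=2.2))
E
python3 f1.py
```

```text
tee [0.5348 0.3712 2.1922] 125.6 0.106
long [0.611  0.2415 5.6567] 324.1 0.077
elbow [ 0.5106 -0.3897  1.1031] 63.2 0.156
cross [ 0.6064 -0.262   5.949 ] 340.9 0.074
short [ 0.4754 -0.2474  3.4566] 198.0 0.071
bins [ 0.565  -0.0189 -0.0667] -3.8 0.03037411851043295
125 0.6897 -0.0272
0 0.565 -0.0189
-125 0.4403 -0.0106
```

View pics/fit0.png

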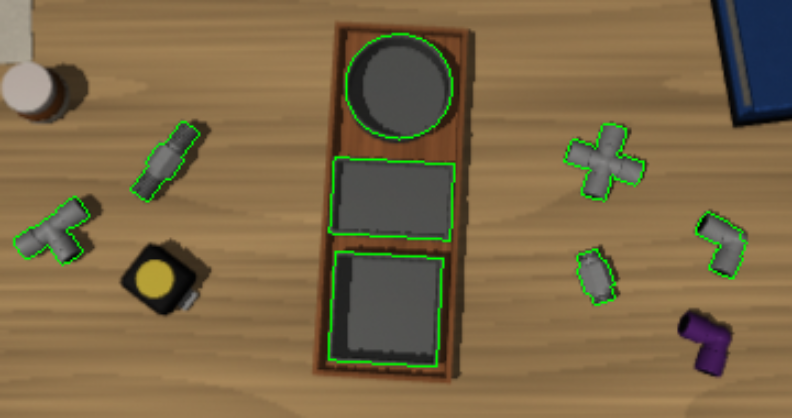

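```bash
cat > plan.py <<'E'
import sys; from h import *
# usage: x y z closing_deg  -> shift/turn from present pose
def plan(x,y,z,a):
    s=ctrl.get_state(); r=R.from_rotvec(s['tool_rot']); m=r.as_matrix()
    cur=np.degrees(np.arctan2(m[1,1],m[0,1])); d=(a-cur+90)%180-90
    print('pos',s['position'].round(4),'tilt',np.degrees(np.arccos(-m[2,2])).round(2),'closing',cur.round(1),'t',s['time'],'j',s['joint_positions'].round(2),'w',round(s['grip_width'],3))
    t=R.from_rotvec([0,0,np.radians(d)])*r
    # keep exactly down
    zc=t.as_matrix()[:,1]; zc[2]=0; zc/=np.linalg.norm(zc); D=np.array([0,0,-1.]); t=R.from_matrix(np.c_[np.cross(zc,D),zc,D])
    print('slide',((m.T@(np.array([x,y,z])-s['position']))*1000).round(1),'rot',(r.inv()*t).as_rotvec().round(3),'deg',round(d,1))
if __name__=='__main__': plan(*map(float,sys.argv[1:]))
E
python3 plan.py .529 -.384 .2 153.2
```

```text
pos [ 0.1624 -0.6289  0.214 ] tilt 0.1 closing -75.5 t 0.1 j [ 1.33  0.32 -0.07  1.45  0.02  1.37 -0.06] w 1.0
slide [ 416.2 -145.4   14.2] rot [-0.002 -0.001 -0.85 ] deg 48.7
```

Request:
send_rows(motion=[{"claw": 0.4, "slide": [416, -145, 14], "delta_rot": [0, 0, -0.85]}, {"claw": 0.4, "slide": [416, -145, 14], "delta_rot": [0, 0, -0.85]}, {"claw": 0.4, "slide": [416, -145, 14], "delta_rot": [0, 0, -0.85]}, {"claw": 0.4, "slide": [416, -145, 14], "delta_rot": [0, 0, -0.85]}, {"claw": 0.4, "slide": [416, -145, 14], "delta_rot": [0, 0, -0.85]}], grip_force=45)

```text
time: 0.6
position: [0.3717, -0.4892, 0.2066]
tool_rot: [-2.75, -1.518, 0.0]
ft_force: [0.9, 0.1, -0.6]
grip_width: 0.716
grip_force: 0.0
```

```bash
python3 plan.py .529 -.384 .2 153.2
```

```text
pos [ 0.3717 -0.4892  0.2066] tilt 0.03 closing -32.2 t 0.6 j [ 1.12  0.26 -0.3   1.55  0.08  1.34  0.26] w 0.716
slide [172.9  77.1   6.6] rot [-0.     0.    -0.094] deg 5.4
```

Request:
send_rows(motion=[{"claw": 0.4, "slide": [173, 77, 6], "delta_rot": [0, 0, -0.094]}, {"claw": 0.4, "slide": [173, 77, 6], "delta_rot": [0, 0, -0.094]}, {"claw": 0.4, "slide": [173, 77, 6], "delta_rot": [0, 0, -0.094]}, {"claw": 0.4, "slide": [173, 77, 6], "delta_rot": [0, 0, -0.094]}, {"claw": 0.4, "slide": [173, 77, 6], "delta_rot": [0, 0, -0.094]}])

```text
time: 1.1
position: [0.5343, -0.3787, 0.2001]
tool_rot: [-2.669, -1.651, -0.008]
ft_force: [0.3, -1.1, 0.3]
grip_width: 0.7
grip_force: 0.0
```

```bash
python3 plan.py .529 -.384 .026 153.2; cat > wf.py <<'E'
import sys; from fit import *
n,x,y,yaw,f=sys.argv[1],*map(float,sys.argv[2:5]),sys.argv[5]
im=grab('wrist',f); h=120; c=topix(im,[[x,y,M[n][1]]])[0]; print('px',c)
b=(max(0,int(c[0]-h)),max(0,int(c[1]-h)),min(560,int(c[0]+h)),min(420,int(c[1]+h)))
p,e=fit(im,n,(x,y),[np.radians(yaw)],bx=b); print(p.round(4),np.degrees(p[2]).round(1),round(e,3))
out=im['color']; q=sil(im,n,p,(0,0,560,420)); cv2.drawContours(out,cv2.findContours((q>.5).astype(np.uint8),0,1)[0],-1,(0,255,0),1); cv2.imwrite('pics/'+f+'_o.png',out)
E
python3 wf.py elbow .5106 -.3897 63.2 w1
```

```text
pos [ 0.5343 -0.3787  0.2001] tilt 0.32 closing -26.5 t 1.1 j [ 0.89  0.37 -0.4   1.45  0.14  1.36  0.02] w 0.7
slide [ -8.1  -2.4 174.1] rot [ 0.    -0.006  0.005] deg -0.3
px [268.17836483 211.4845533 ]
[ 0.481  -0.3683  1.1672] 66.9 0.961
```

View pics/w1_o.png

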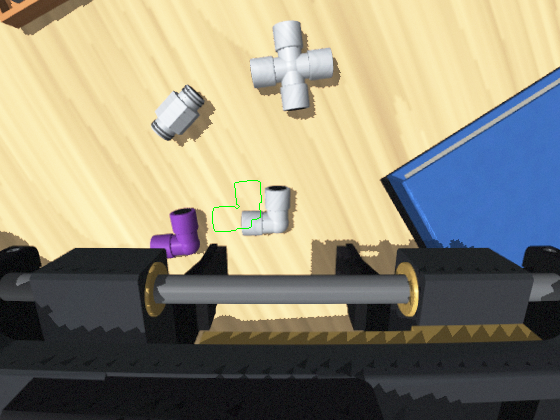

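The wrist view shows the grey elbow around (267,210) and the purple one at (180,233). The fit was drawn off by the gripper in the mask, so I refit with a tight box.

```bash
python3 - <<'E'
from fit import *
im=load('w1'); m=mask(im)[175:245,230:305]; print(m.sum())
for y in (63,66):
  p,e=fit(im,'elbow',(.5106,-.3897),[np.radians(y)],bx=(230,175,305,243)); print(p.round(4),np.degrees(p[2]).round(1),round(e,3))
  c=p[:2]+R.from_euler('z',p[2]).as_matrix()[:2,:2]@[.0135,-.0135]; print('grip',c.round(4))
print(ctrl.get_state()['position'])
E
```

```text
4860.0
[ 0.4961 -0.3826  1.5155] 86.8 0.65
grip [ 0.5103 -0.3698]
[ 0.4968 -0.3793  1.5311] 87.7 0.649
grip [ 0.5109 -0.3664]
[ 0.5312405  -0.38220686  0.20010725]
```

```bash
python3 - <<'E'
import re
s=open('fit.py').read()
s=s.replace("def mask(im):","def mask2(im,t=.12):\n    c=im['color'].astype(int); mx=c.max(2); return ((mx-c.min(2))<t*mx).astype(np.float32)\ndef mask(im):")
open('fit.py','w').write(s)
from fit import *
im=load('w1')
for t in(.12,.18):
  p,e=fit(im,'elbow',(.5106,-.3897),[np.radians(63)],bx=(230,175,305,243),m=mask2(im,t)); print(p.round(4),np.degrees(p[2]).round(1),round(e,3))
  c=p[:2]+R.from_euler('z',p[2]).as_matrix()[:2,:2]@[.0135,-.0135]; print('grip',c.round(4))
E
python3 plan.py .529 -.384 .026 153.2
```

```text
[ 0.5079 -0.3887  1.1106] 63.6 0.116
grip [ 0.526  -0.3826]
[ 0.508  -0.3887  1.1242] 64.4 0.094
grip [ 0.526  -0.3824]
pos [ 0.5312 -0.3822  0.2001] tilt 0.15 closing -26.7 t 1.15 j [ 0.89  0.36 -0.4   1.45  0.14  1.36  0.02] w 0.701
slide [ -3.   -1.  174.1] rot [-0.001 -0.002  0.001] deg -0.1
```

Request:
send_rows(motion=[{"claw": 0.4, "slide": [0, 0, 50], "delta_rot": [0, 0, 0]}, {"claw": 0.4, "slide": [0, 0, 100], "delta_rot": [0, 0, 0]}, {"claw": 0.4, "slide": [0, 0, 140], "delta_rot": [0, 0, 0]}, {"claw": 0.4, "slide": [0, 0, 160], "delta_rot": [0, 0, 0]}, {"claw": 0.4, "slide": [0, 0, 160], "delta_rot": [0, 0, 0]}])

```text
time: 1.65
position: [0.5241, -0.386, 0.0365]
tool_rot: [-2.676, -1.631, 0.007]
ft_force: [-0.8, -0.1, 0.2]
grip_width: 0.696
grip_force: 0.0
```

```bash
python3 plan.py .5275 -.3832 .026 153.5
```

```text
pos [ 0.5241 -0.386   0.0365] tilt 0.48 closing -27.3 t 1.65 j [ 0.88  0.49 -0.37  1.62  0.19  1.08 -0.02] w 0.696
slide [ 4.1  1.8 10.5] rot [-0.008 -0.    -0.013] deg 0.8
```

Request:
send_rows(motion=[{"claw": 0.4, "slide": [0, 0, 6], "delta_rot": [0, 0, 0]}, {"claw": 0.4, "slide": [0, 0, 12], "delta_rot": [0, 0, 0]}, {"claw": 0.4, "slide": [0, 0, 12], "delta_rot": [0, 0, 0]}, {"claw": 0.4, "slide": [0, 0, 12], "delta_rot": [0, 0, 0]}])

```text
time: 2.05
position: [0.5289, -0.3868, 0.03]
tool_rot: [2.68, 1.637, 0.001]
ft_force: [0.1, -0.0, 1.0]
grip_width: 0.699
grip_force: 0.0
```

```bash
python3 plan.py .5275 -.3832 .026 153.5
```

```text
pos [ 0.5289 -0.3868  0.03  ] tilt 0.09 closing -27.2 t 2.05 j [ 0.88  0.5  -0.37  1.62  0.2   1.06 -0.02] w 0.699
slide [ 2.6 -2.9  4. ] rot [ 0.002  0.001 -0.012] deg 0.7
```

Request:
send_rows(motion=[{"claw": 0.4, "slide": [2, -2, 3], "delta_rot": [0, 0, 0]}, {"claw": 0.4, "slide": [2, -2, 3], "delta_rot": [0, 0, 0]}, {"claw": -0.6, "slide": [2, -2, 3], "delta_rot": [0, 0, 0]}, {"claw": -0.6, "slide": [2, -2, 3], "delta_rot": [0, 0, 0]}, {"claw": -0.6, "slide": [2, -2, 3], "delta_rot": [0, 0, 0]}])

```text
time: 2.55
position: [0.5276, -0.3837, 0.0261]
tool_rot: [2.681, 1.638, -0.0]
ft_force: [0.0, -0.4, -1.1]
grip_width: 0.507
grip_force: 0.0
```

Request:
send_rows(motion=[{"claw": -0.6, "slide": [0, 0, 0], "delta_rot": [0, 0, 0]}, {"claw": -0.6, "slide": [0, 0, 0], "delta_rot": [0, 0, 0]}, {"claw": -0.6, "slide": [0, 0, 0], "delta_rot": [0, 0, 0]}])

```text
time: 2.85
position: [0.5275, -0.3837, 0.026]
tool_rot: [2.681, 1.638, -0.0]
ft_force: [0.1, 0.2, -0.1]
grip_width: 0.252
grip_force: 0.0
```

```bash
python3 -c "
from h import *
grab('wrist','w2'); s=ctrl.get_state(); print(s['grip_width'],s['grip_force'])"
```

```text
0.23542060546649005 0.0
```

View pics/w2.png

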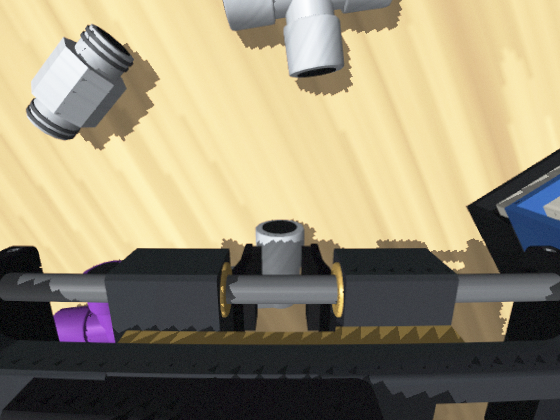

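The fingers straddle the elbow's +x arm at (280,250) and haven't made contact yet, so I close further.

Request:
send_rows(motion=[{"claw": -1, "slide": [0, 0, 0], "delta_rot": [0, 0, 0]}, {"claw": -1, "slide": [0, 0, 0], "delta_rot": [0, 0, 0]}, {"claw": -1, "slide": [0, 0, 0], "delta_rot": [0, 0, 0]}])

```text
time: 3.2
position: [0.5275, -0.3837, 0.026]
tool_rot: [2.681, 1.638, -0.0]
ft_force: [0.2, -0.3, -0.5]
grip_width: 0.038
grip_force: 0.0
```

```bash
python3 -c "
from h import *
a=grab('wrist','w3')['color']; b=grab('top','top3')['color'][150:290,365:475]
a=a[200:340,180:400]; cv2.imwrite('pics/c3.png',np.vstack([cv2.resize(a,(440,280)),cv2.resize(b,(440,320))*1])); s=ctrl.get_state(); print(s['grip_width'],s['grip_force'])"
```

```text
0.01588929266955468 0.0
```

View pics/c3.png

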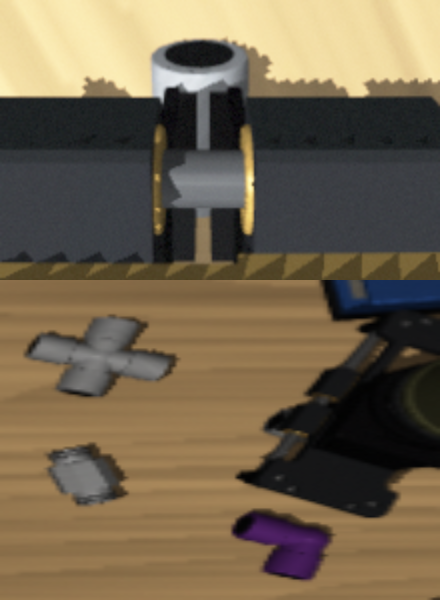

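```bash
python3 - <<'E'
from h import *
s=ctrl.get_state(); T=s['position']; m=R.from_rotvec(s['tool_rot']).as_matrix()
im=load('w3')
y=np.radians(63.6); Rm=R.from_euler('z',y).as_matrix()
e=np.array([.508,-.3887,.015])
for l in ([28.5,-13.5,0],[28.5,-13.5,15],[13.5,-13.5,15]): print('elbow',l,topix(im,[e+Rm@np.array(l)/1000]).round(0))
for d in (-20,3,22): print('tool z',d,topix(im,[T+m@[0,0,d/1000]]).round(0))
print(T,m.round(3).tolist(), np.linalg.inv(im['pose'])[:3,:3].round(2).tolist(), (m.T@(im['pose'][:3,3]-T)).round(3), (m.T@im['pose'][:3,:3]).round(2).tolist())
for f in('w2','w3'):
  print(f,toworld(load(f),[(280,227)],.015).round(4))
E
```

```text
elbow [28.5, -13.5, 0] [[280. 226.]]
elbow [28.5, -13.5, 15] [[279. 235.]]
elbow [13.5, -13.5, 15] [[280. 259.]]
tool z -20 [[283. 272.]]
tool z 3 [[283. 255.]]
tool z 22 [[283. 244.]]
[ 0.52756253 -0.38362129  0.0260337 ] [[0.456, 0.89, 0.0], [0.89, -0.456, -0.0], [-0.0, 0.0, -1.0]] [[0.89, -0.46, -0.0], [-0.44, -0.86, 0.26], [-0.12, -0.24, -0.96]] [ 0.073 -0.001 -0.17 ] [[0.0, -0.96, -0.26], [1.0, 0.0, -0.0], [0.0, -0.26, 0.96]]
w2 [[ 0.5328 -0.3696  0.015 ]]
w3 [[ 0.5328 -0.3696  0.015 ]]
```

```bash
python3 - <<'E'
from h import *
s=ctrl.get_state(); T=s['position']; m=R.from_rotvec(s['tool_rot']).as_matrix()
im=load('w3')
for x in(-9.5,0,9.5):
  for z in(-20,-4,3,22): print(x,z,topix(im,[T+m@(np.array([x,y,z])/1000) for y in(0,2,17)]).round(0).tolist())
im=grab('scene','s3'); p=topix(im,[T])[0]; print(p,s['grip_width'],s['grip_force'])
x,y=p.astype(int); cv2.imwrite('pics/s3c.png',cv2.resize(im['color'][y-45:y+45,x-60:x+60],None,fx=6,fy=6,interpolation=cv2.INTER_CUBIC))
E
```

```text
-9.5 -20 [[283.0, 288.0], [287.0, 288.0], [315.0, 288.0]]
-9.5 -4 [[283.0, 275.0], [286.0, 275.0], [312.0, 275.0]]
-9.5 3 [[283.0, 270.0], [286.0, 270.0], [311.0, 269.0]]
-9.5 22 [[283.0, 257.0], [286.0, 257.0], [308.0, 257.0]]
0 -20 [[283.0, 272.0], [287.0, 272.0], [315.0, 272.0]]
0 -4 [[283.0, 260.0], [286.0, 260.0], [312.0, 260.0]]
0 3 [[283.0, 255.0], [286.0, 255.0], [311.0, 255.0]]
0 22 [[283.0, 244.0], [286.0, 244.0], [309.0, 244.0]]
9.5 -20 [[283.0, 255.0], [287.0, 255.0], [316.0, 255.0]]
9.5 -4 [[283.0, 244.0], [286.0, 244.0], [313.0, 244.0]]
9.5 3 [[283.0, 240.0], [286.0, 240.0], [312.0, 240.0]]
9.5 22 [[283.0, 230.0], [286.0, 230.0], [309.0, 230.0]]
[140.5928806 220.1434128] 0.01588929266955468 0.0
```

View pics/s3c.png

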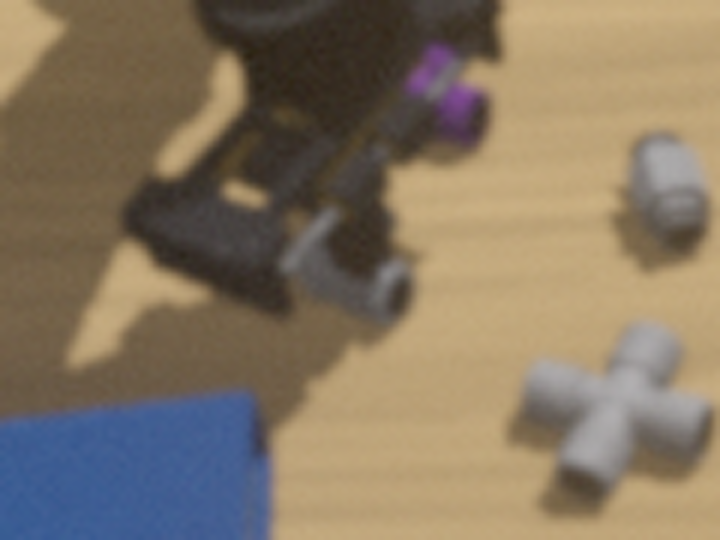

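The wrist and scene views agree: the shut fingers sit inside the grey elbow at (280,250) in the wrist picture. The elbow hasn't moved, there is no force, and the opening is near zero. I'll test with a gentle 20 mm sideways push to see whether it responds at all.

Request:
send_rows(motion=[{"claw": -1, "slide": [0, -5, 0], "delta_rot": [0, 0, 0]}, {"claw": -1, "slide": [0, -10, 0], "delta_rot": [0, 0, 0]}, {"claw": -1, "slide": [0, -15, 0], "delta_rot": [0, 0, 0]}, {"claw": -1, "slide": [0, -20, 0], "delta_rot": [0, 0, 0]}, {"claw": -1, "slide": [0, -20, 0], "delta_rot": [0, 0, 0]}])

```text
time: 3.85
position: [0.5088, -0.3742, 0.026]
tool_rot: [-2.681, -1.637, 0.001]
ft_force: [-0.1, -0.7, -0.2]
grip_width: 0.001
grip_force: 0.0
```

```bash
python3 - <<'E'
from h import *
im=grab('wrist','w4'); s=ctrl.get_state()
y=np.radians(63.6); Rm=R.from_euler('z',y).as_matrix()
print(s['position'],s['ft_force'].round(1),s['grip_width'],topix(im,[np.array([.508,-.3887,.015])+Rm@[.0285,-.0135,0]]).round(0))
cv2.imwrite('pics/w4c.png',cv2.resize(im['color'][190:350,150:410],None,fx=2,fy=2))
E
```

```text
[ 0.50936328 -0.37442488  0.02614836] [0.6 0.1 0.8] 0.005525227085595789 [[314. 226.]]
```

View pics/w4c.png

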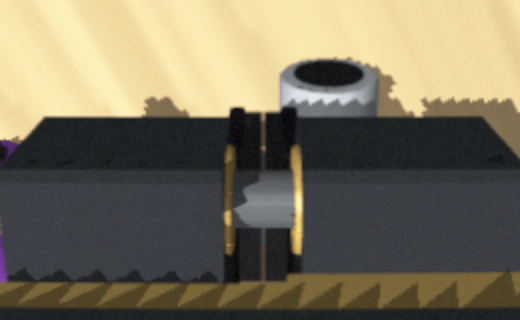

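The elbow stayed exactly in place, with its end at (314,226) as predicted for an unmoved part, while the shut fingers swept through it with no force. The grey elbow as displayed gives no contact. I'll go on with the tee, which will show whether the gripper touches real things, and come back to the elbow.

Request:
send_rows(motion=[{"claw": 0.4, "slide": [0, 0, -50], "delta_rot": [0, 0, 0]}, {"claw": 0.4, "slide": [0, 0, -100], "delta_rot": [0, 0, 0]}, {"claw": 0.4, "slide": [0, 0, -150], "delta_rot": [0, 0, 0]}, {"claw": 0.4, "slide": [0, 0, -174], "delta_rot": [0, 0, 0]}, {"claw": 0.4, "slide": [0, 0, -174], "delta_rot": [0, 0, 0]}])

```text
time: 4.4
position: [0.5124, -0.3759, 0.2057]
tool_rot: [2.673, 1.633, 0.005]
ft_force: [0.3, 0.4, -0.3]
grip_width: 0.372
grip_force: 0.0
```

```bash
python3 plan.py .513 .3555 .2 125.6; python3 - <<'E'
from h import *
im=load('top0'); im2=grab('top','top5')
for n,p in [('purple',(436,265))]: print(n,toworld(im,[p],.015).round(3))
# which pixels changed near the right group
d=cv2.absdiff(im['color'],im2['color']).max(2)>25; ys,xs=np.where(d); print(xs.min(),xs.max(),ys.min(),ys.max())
E
```

```text
pos [ 0.5124 -0.3759  0.2057] tilt 0.55 closing -27.2 t 4.4 j [ 0.91  0.31 -0.4   1.5   0.12  1.34  0.03] w 0.372
slide [ 651.1 -333.3    1.4] rot [ 0.01  -0.001  0.476] deg -27.2
purple [[ 0.402 -0.37   0.015]]
292 559 141 419
```

Request:
send_rows(motion=[{"claw": 0.4, "slide": [217, -111, 0], "delta_rot": [0, 0, -0.74]}, {"claw": 0.4, "slide": [217, -111, 0], "delta_rot": [0, 0, -0.74]}, {"claw": 0.4, "slide": [217, -111, 0], "delta_rot": [0, 0, -0.74]}, {"claw": 0.4, "slide": [217, -111, 0], "delta_rot": [0, 0, -0.74]}, {"claw": 0.4, "slide": [217, -111, 0], "delta_rot": [0, 0, -0.74]}])

```text
time: 4.95
position: [0.5087, -0.1278, 0.1981]
tool_rot: [-1.897, -2.501, 0.001]
ft_force: [0.0, 0.6, -0.0]
grip_width: 0.696
grip_force: 0.0
```

Request:
send_rows(motion=[{"claw": 0.4, "slide": [235, 66, 0], "delta_rot": [0, 0, -0.74]}, {"claw": 0.4, "slide": [235, 66, 0], "delta_rot": [0, 0, -0.74]}, {"claw": 0.4, "slide": [235, 66, 0], "delta_rot": [0, 0, -0.74]}, {"claw": 0.4, "slide": [235, 66, 0], "delta_rot": [0, 0, -0.74]}, {"claw": 0.4, "slide": [235, 66, 0], "delta_rot": [0, 0, -0.74]}])

```text
time: 5.45
position: [0.5105, 0.1157, 0.1985]
tool_rot: [-0.864, -3.018, 0.001]
ft_force: [1.3, 0.1, -0.5]
grip_width: 0.7
grip_force: 0.0
```

```bash
python3 plan.py .513 .3555 .2 125.6
```

```text
pos [0.5105 0.1157 0.1985] tilt 0.12 closing 58.0 t 5.45 j [ 0.54  0.13 -0.87  1.76  0.1   1.3   0.66] w 0.7
slide [124.8 204.8  -1.5] rot [ 0.    -0.002 -1.179] deg 67.6
```

Request:
send_rows(motion=[{"claw": 0.4, "slide": [124, 204, 0], "delta_rot": [0, 0, -1.18]}, {"claw": 0.4, "slide": [124, 204, 0], "delta_rot": [0, 0, -1.18]}, {"claw": 0.4, "slide": [124, 204, 0], "delta_rot": [0, 0, -1.18]}, {"claw": 0.4, "slide": [124, 204, 0], "delta_rot": [0, 0, -1.18]}, {"claw": 0.4, "slide": [124, 204, 0], "delta_rot": [0, 0, -1.18]}])

```text
time: 5.95
position: [0.5147, 0.3548, 0.1979]
tool_rot: [0.303, -3.124, -0.001]
ft_force: [0.4, -0.1, 0.6]
grip_width: 0.696
grip_force: 0.0
```

```bash
python3 plan.py .513 .3555 .2 125.6
```

```text
pos [0.5147 0.3548 0.1979] tilt 0.17 closing 101.1 t 5.95 j [ 0.13  0.46 -1.02  1.51  0.39  1.39  0.84] w 0.696
slide [ 1.6  1.  -2. ] rot [ 0.001 -0.003 -0.428] deg 24.5
```

Rotate the rest while descending part of the way, then refine with the wrist view.

Request:
send_rows(motion=[{"claw": 0.4, "slide": [0, 0, 30], "delta_rot": [0, 0, -0.145]}, {"claw": 0.4, "slide": [0, 0, 60], "delta_rot": [0, 0, -0.29]}, {"claw": 0.4, "slide": [0, 0, 60], "delta_rot": [0, 0, -0.428]}, {"claw": 0.4, "slide": [0, 0, 60], "delta_rot": [0, 0, -0.428]}, {"claw": 0.4, "slide": [0, 0, 60], "delta_rot": [0, 0, -0.428]}])

```text
time: 6.45
position: [0.516, 0.352, 0.1392]
tool_rot: [0.943, -2.995, -0.001]
ft_force: [-0.5, -0.2, -0.3]
grip_width: 0.699
grip_force: 0.0
```

```bash
python3 - <<'E'
from fit import *
im=grab('wrist','w6'); c=topix(im,[[.5348,.3712,.015]])[0]; print(c)
m=mask2(im,.15); x0,x1=int(c[0]-95),int(c[0]+95); y0,y1=max(0,int(c[1]-95)),min(240,int(c[1]+95))
p,e=fit(im,'tee',(.5348,.3712),[np.radians(125.6)],bx=(x0,y0,x1,y1),m=m); print(p.round(4),np.degrees(p[2]).round(1),round(e,3))
print('grip',(p[:2]+.027*np.array([-np.sin(p[2]),np.cos(p[2])])).round(4))
E
python3 plan.py .513 .3555 .026 125.6
```

```text
[284.70857429 231.55077427]
[0.5329 0.3712 2.185 ] 125.2 0.083
grip [0.5108 0.3556]
pos [0.5163 0.3521 0.1398] tilt 0.03 closing 125.0 t 6.5 j [ 0.16  0.54 -1.08  1.59  0.48  1.31  1.2 ] w 0.7
slide [  0.7   4.6 113.8] rot [ 0.    -0.    -0.011] deg 0.6
```

Request:
send_rows(motion=[{"claw": 0.4, "slide": [1, 5, 50], "delta_rot": [0, 0, 0]}, {"claw": 0.4, "slide": [1, 5, 85], "delta_rot": [0, 0, 0]}, {"claw": 0.4, "slide": [1, 5, 105], "delta_rot": [0, 0, 0]}, {"claw": 0.4, "slide": [1, 5, 113], "delta_rot": [0, 0, 0]}, {"claw": 0.4, "slide": [1, 5, 113], "delta_rot": [0, 0, 0]}])

```text
time: 7.0
position: [0.5128, 0.3556, 0.027]
tool_rot: [0.947, -2.995, 0.0]
ft_force: [0.4, 0.1, 0.5]
grip_width: 0.7
grip_force: 0.0
```

Request:
send_rows(motion=[{"claw": -1, "slide": [0, 0, 0], "delta_rot": [0, 0, 0]}, {"claw": -1, "slide": [0, 0, 0], "delta_rot": [0, 0, 0]}, {"claw": -1, "slide": [0, 0, 0], "delta_rot": [0, 0, 0]}, {"claw": -1, "slide": [0, 0, 0], "delta_rot": [0, 0, 0]}, {"claw": -1, "slide": [0, 0, 0], "delta_rot": [0, 0, 0]}])

```text
time: 7.5
position: [0.5129, 0.3556, 0.0274]
tool_rot: [-0.948, 2.995, -0.0]
ft_force: [-0.4, 0.5, 0.2]
grip_width: 0.329
grip_force: 0.0
```

Request:
send_rows(motion=[{"claw": -1, "slide": [0, 0, 0], "delta_rot": [0, 0, 0]}, {"claw": -1, "slide": [0, 0, 0], "delta_rot": [0, 0, 0]}, {"claw": -1, "slide": [0, 0, 0], "delta_rot": [0, 0, 0]}])

```text
time: 7.8
position: [0.5127, 0.3555, 0.0269]
tool_rot: [0.948, -2.995, 0.0]
ft_force: [-0.0, 0.1, -0.7]
grip_width: 0.066
grip_force: 0.0
```

The fingers shut on the tee without contact too, so this isn't about one part. In w4 the fingertip edge shows at row 244, where my model puts row 230 for a tip 22 mm ahead of the TCP, so the tips seem to end higher than stated. I'll open and feel downward in small steps.

Request:
send_rows(motion=[{"claw": 0.4, "slide": [0, 0, 0], "delta_rot": [0, 0, 0]}, {"claw": 0.4, "slide": [0, 0, 0], "delta_rot": [0, 0, 0]}, {"claw": 0.4, "slide": [0, 0, 0], "delta_rot": [0, 0, 0]}, {"claw": 0.4, "slide": [0, 0, 0], "delta_rot": [0, 0, 0]}, {"claw": 0.4, "slide": [0, 0, 0], "delta_rot": [0, 0, 0]}])

```text
time: 8.3
position: [0.5127, 0.3555, 0.0269]
tool_rot: [0.948, -2.995, 0.0]
ft_force: [-0.1, -0.4, 0.3]
grip_width: 0.433
grip_force: 0.0
```

```bash
python3 - <<'E'
from h import *
im=grab('wrist','w7'); print(im['fx'],im['fy'],im['cx'],im['cy'],im['k1'])
s=ctrl.get_state(); T=s['position']; m=R.from_rotvec(s['tool_rot']).as_matrix(); print(T,s['grip_width'])
sc=grab('scene','s7'); c=sc['color'].copy()
for z,col in((22,(0,0,255)),(3,(0,255,0)),(-20,(255,0,0))):
    for y in(-30,30):
        p=topix(sc,[T+m@(np.array([0,y,z])/1000)])[0]; print(z,y,p.round(1)); cv2.circle(c,tuple(p.round().astype(int).tolist()),1,col,-1)
x,y=topix(sc,[T])[0].astype(int); a=cv2.resize(c[y-50:y+40,x-60:x+60],(560,420),interpolation=cv2.INTER_CUBIC)
b=im['color'][:,140:420].copy()
for yy in (-30,30):
  for z,col in((22,(0,0,255)),(3,(0,255,0))):
    p=topix(im,[T+m@(np.array([9.5,yy,z])/1000)])[0]-[140,0]; cv2.circle(b,tuple(p.round().astype(int).tolist()),2,col,-1)
cv2.imwrite('pics/m7.png',np.hstack([a,b[:, 20:260]]))
E
```

```text
312.4202836025198 312.4202836025198 281.1426528684015 213.9127229139511 -0.0443869150256986
[0.51265636 0.35549696 0.02693764] 0.4789255986549201
22 -30 [396. 217.]
22 30 [410.3 207.4]
3 -30 [397.1 212.5]
3 30 [411.5 202.9]
-20 -30 [398.5 206.9]
-20 30 [413.  197.3]
```

View pics/m7.png

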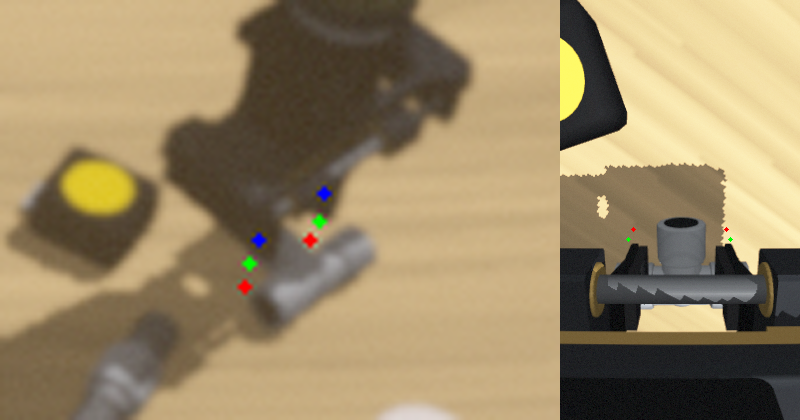

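The left panel shows the real fingertips ending near (330,215) and (255,245), close to the blue/green marks and roughly 25 mm above where the nominal tip (red) should be. So the fingers were closing above the parts. I'll feel downward, watching the force.

Request:
send_rows(motion=[{"claw": 0.4, "slide": [0, 0, 4], "delta_rot": [0, 0, 0]}, {"claw": 0.4, "slide": [0, 0, 8], "delta_rot": [0, 0, 0]}, {"claw": 0.4, "slide": [0, 0, 8], "delta_rot": [0, 0, 0]}])

```text
time: 8.7
position: [0.5122, 0.3551, 0.018]
tool_rot: [0.948, -2.994, 0.001]
ft_force: [-0.2, -0.1, -0.7]
grip_width: 0.688
grip_force: 0.0
```

Request:
send_rows(motion=[{"claw": 0.4, "slide": [0, 0, 4], "delta_rot": [0, 0, 0]}, {"claw": 0.4, "slide": [0, 0, 7], "delta_rot": [0, 0, 0]}, {"claw": 0.4, "slide": [0, 0, 7], "delta_rot": [0, 0, 0]}])

```text
time: 9.0
position: [0.5121, 0.3552, 0.0114]
tool_rot: [0.948, -2.994, 0.001]
ft_force: [-0.7, -0.8, -0.1]
grip_width: 0.701
grip_force: 0.4
```

Confirmed: at TCP z = 0.011 the nominal tip would be 11 mm below the table, yet there is no force. I keep feeling down.

Request:
send_rows(motion=[{"claw": 0.4, "slide": [0, 0, 3], "delta_rot": [0, 0, 0]}, {"claw": 0.4, "slide": [0, 0, 6], "delta_rot": [0, 0, 0]}, {"claw": 0.4, "slide": [0, 0, 6], "delta_rot": [0, 0, 0]}])

```text
time: 9.3
position: [0.5124, 0.3553, 0.0053]
tool_rot: [0.948, -2.994, 0.0]
ft_force: [-0.9, -0.6, -0.7]
grip_width: 0.702
grip_force: 0.4
```

Request:
send_rows(motion=[{"claw": 0.4, "slide": [0, 0, 2], "delta_rot": [0, 0, 0]}, {"claw": 0.4, "slide": [0, 0, 3], "delta_rot": [0, 0, 0]}, {"claw": 0.4, "slide": [0, 0, 3], "delta_rot": [0, 0, 0]}])

```text
time: 9.6
position: [0.5127, 0.3555, 0.0027]
tool_rot: [0.948, -2.995, 0.0]
ft_force: [-1.4, -1.0, -0.6]
grip_width: 0.701
grip_force: 0.5
```

Request:
send_rows(motion=[{"claw": -1, "slide": [0, 0, 0], "delta_rot": [0, 0, 0]}, {"claw": -1, "slide": [0, 0, 0], "delta_rot": [0, 0, 0]}, {"claw": -1, "slide": [0, 0, 0], "delta_rot": [0, 0, 0]}, {"claw": -1, "slide": [0, 0, 0], "delta_rot": [0, 0, 0]}, {"claw": -1, "slide": [0, 0, 0], "delta_rot": [0, 0, 0]}])

```text
time: 10.1
position: [0.5127, 0.3556, 0.003]
tool_rot: [-0.948, 2.995, 0.0]
ft_force: [-1.1, -0.0, -0.0]
grip_width: 0.332
grip_force: 45.2
```

Request:
send_rows(motion=[{"claw": -1, "slide": [0, 0, 0], "delta_rot": [0, 0, 0]}, {"claw": -1, "slide": [0, 0, 0], "delta_rot": [0, 0, 0]}, {"claw": -1, "slide": [0, 0, 0], "delta_rot": [0, 0, 0]}])

```text
time: 10.4
position: [0.5127, 0.3555, 0.003]
tool_rot: [-0.948, 2.995, -0.0]
ft_force: [-1.5, -1.1, 0.4]
grip_width: 0.332
grip_force: 45.1
```

Gripped: opening 0.332 (29 mm) at 45 N, so the tip offset of about 24 mm is real and I'll use it from here. Lift and carry.

Request:
send_rows(motion=[{"claw": -1, "slide": [0, 0, -20], "delta_rot": [0, 0, 0]}, {"claw": -1, "slide": [0, 0, -50], "delta_rot": [0, 0, 0]}, {"claw": -1, "slide": [0, 0, -90], "delta_rot": [0, 0, 0]}, {"claw": -1, "slide": [0, 0, -115], "delta_rot": [0, 0, 0]}, {"claw": -1, "slide": [0, 0, -120], "delta_rot": [0, 0, 0]}])

```text
time: 10.9
position: [0.5143, 0.3576, 0.1277]
tool_rot: [-0.946, 2.988, 0.003]
ft_force: [0.3, 0.2, -2.2]
grip_width: 0.334
grip_force: 45.3
```

```bash
python3 plan.py .6667 -.0272 .125 90
```

```text
pos [0.5143 0.3576 0.1277] tilt 0.41 closing 125.1 t 10.9 j [ 0.15  0.55 -1.07  1.6   0.5   1.29  1.18] w 0.334
slide [  96.9 -402.3    2.2] rot [0.002 0.007 0.613] deg -35.1
```

Request:
send_rows(motion=[{"claw": -1, "slide": [10, -40, 0], "delta_rot": [0, 0, 0.06]}, {"claw": -1, "slide": [20, -84, 0], "delta_rot": [0, 0, 0.12]}, {"claw": -1, "slide": [31, -130, 0], "delta_rot": [0, 0, 0.18]}, {"claw": -1, "slide": [42, -175, 0], "delta_rot": [0, 0, 0.24]}, {"claw": -1, "slide": [52, -215, 0], "delta_rot": [0, 0, 0.3]}])

```text
time: 11.4
position: [0.5942, 0.1465, 0.1221]
tool_rot: [0.484, -3.103, 0.002]
ft_force: [0.0, -0.3, -2.1]
grip_width: 0.331
grip_force: 45.3
```

```bash
python3 plan.py .6667 -.0272 .125 90
```

```text
pos [0.5942 0.1465 0.1221] tilt 0.1 closing 107.7 t 11.4 j [ 0.49  0.49 -1.    1.64  0.43  1.26  1.28] w 0.331
slide [ -16.2 -187.5   -2.8] rot [-0.001 -0.001  0.309] deg -17.7
```

Request:
send_rows(motion=[{"claw": -1, "slide": [-4, -47, 0], "delta_rot": [0, 0, 0.08]}, {"claw": -1, "slide": [-8, -94, 0], "delta_rot": [0, 0, 0.16]}, {"claw": -1, "slide": [-12, -140, 0], "delta_rot": [0, 0, 0.24]}, {"claw": -1, "slide": [-16, -187, 0], "delta_rot": [0, 0, 0.309]}, {"claw": -1, "slide": [-16, -187, 0], "delta_rot": [0, 0, 0.309]}])

```text
time: 11.9
position: [0.6684, -0.0352, 0.121]
tool_rot: [-0.016, -3.141, 0.01]
ft_force: [0.1, -1.0, -3.0]
grip_width: 0.332
grip_force: 45.3
```

Request:
send_rows(motion=[{"claw": -1, "slide": [0, 0, 10], "delta_rot": [0, 0, 0]}, {"claw": -1, "slide": [0, 0, 20], "delta_rot": [0, 0, 0]}, {"claw": -1, "slide": [0, 0, 20], "delta_rot": [0, 0, 0]}, {"claw": -1, "slide": [0, 0, 20], "delta_rot": [0, 0, 0]}])

```text
time: 12.3
position: [0.6658, -0.0215, 0.1022]
tool_rot: [0.011, -3.14, -0.001]
ft_force: [-0.1, 1.4, -1.5]
grip_width: 0.335
grip_force: 45.3
```

```bash
python3 plan.py .6667 -.0272 .016 90; python3 - <<'E'
from fit import *
im=grab('wrist','w9'); s=ctrl.get_state(); T=s['position']; m=R.from_rotvec(s['tool_rot']).as_matrix()
# predicted tee silhouette + bin rim
o=im['color'].copy(); t=np.linspace(0,6.28,60)
for r,z in((57,44),(61,44)): cv2.polylines(o,[topix(im,np.c_[.6897+r/1000*np.cos(t),-.0272+r/1000*np.sin(t),0*t+z/1000]).round().astype(np.int32)],True,(0,0,255))
cv2.imwrite('pics/w9_o.png',o)
E
```

```text
pos [ 0.6658 -0.0215  0.1022] tilt 0.09 closing 90.4 t 12.3 j [ 0.62  0.58 -0.86  1.52  0.45  1.26  1.27] w 0.335
slide [-0.9 -5.7 86.2] rot [ 0.    -0.002  0.007] deg -0.4
```

View pics/w9_o.png

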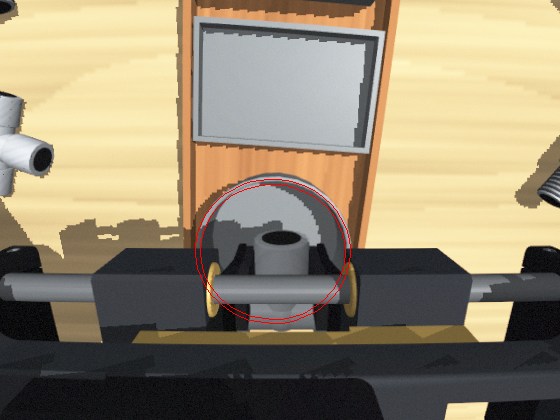

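The bin rim matches the prediction within a few mm, and the tee is held level with its branch end at (281,240). I correct y and go down.

Request:
send_rows(motion=[{"claw": -1, "slide": [0, -2, 15], "delta_rot": [0, 0, 0]}, {"claw": -1, "slide": [0, -2, 30], "delta_rot": [0, 0, 0]}, {"claw": -1, "slide": [0, -2, 30], "delta_rot": [0, 0, 0]}, {"claw": -1, "slide": [0, -2, 30], "delta_rot": [0, 0, 0]}])

```text
time: 12.75
position: [0.6661, -0.0253, 0.0719]
tool_rot: [0.007, -3.14, -0.0]
ft_force: [1.0, 0.1, -2.5]
grip_width: 0.328
grip_force: 45.3
```

```bash
python3 plan.py .6667 -.0272 .016 90
```

```text
pos [ 0.6661 -0.0253  0.0719] tilt 0.1 closing 90.2 t 12.75 j [ 0.61  0.61 -0.85  1.54  0.47  1.21  1.26] w 0.328
slide [-0.7 -1.9 55.9] rot [ 0.    -0.002  0.004] deg -0.2
```

Request:
send_rows(motion=[{"claw": -1, "slide": [-1, -2, 20], "delta_rot": [0, 0, 0]}, {"claw": -1, "slide": [-1, -2, 35], "delta_rot": [0, 0, 0]}, {"claw": -1, "slide": [-1, -2, 46], "delta_rot": [0, 0, 0]}, {"claw": -1, "slide": [-1, -2, 52], "delta_rot": [0, 0, 0]}, {"claw": -1, "slide": [-1, -2, 52], "delta_rot": [0, 0, 0]}])

```text
time: 13.25
position: [0.6668, -0.0271, 0.0194]
tool_rot: [0.007, -3.139, -0.0]
ft_force: [0.9, 0.0, -1.9]
grip_width: 0.33
grip_force: 45.3
```

Request:
send_rows(motion=[{"claw": -1, "slide": [0, 0, 1], "delta_rot": [0, 0, 0]}, {"claw": -1, "slide": [0, 0, 3], "delta_rot": [0, 0, 0]}, {"claw": -1, "slide": [0, 0, 3], "delta_rot": [0, 0, 0]}])

```text
time: 13.55
position: [0.668, -0.0272, 0.0183]
tool_rot: [-0.007, 3.141, -0.0]
ft_force: [-0.1, -0.4, -1.7]
grip_width: 0.329
grip_force: 45.3
```

Request:
send_rows(motion=[{"claw": -1, "slide": [0, 0, 1], "delta_rot": [0, 0, 0]}, {"claw": -1, "slide": [0, 0, 1], "delta_rot": [0, 0, 0]}, {"claw": -1, "slide": [0, 0, 1], "delta_rot": [0, 0, 0]}])

```text
time: 13.85
position: [0.6678, -0.0272, 0.0171]
tool_rot: [-0.007, 3.141, -0.0]
ft_force: [0.4, 0.3, -2.5]
grip_width: 0.331
grip_force: 45.3
```

Request:
send_rows(motion=[{"claw": -1, "slide": [0, 0, 1.5], "delta_rot": [0, 0, 0]}, {"claw": -1, "slide": [0, 0, 1.5], "delta_rot": [0, 0, 0]}, {"claw": -0.1, "slide": [0, 0, 1.5], "delta_rot": [0, 0, 0]}, {"claw": -0.1, "slide": [0, 0, 1.5], "delta_rot": [0, 0, 0]}, {"claw": -0.1, "slide": [0, 0, 1.5], "delta_rot": [0, 0, 0]}])

```text
time: 14.35
position: [0.6678, -0.0272, 0.0158]
tool_rot: [-0.007, 3.142, -0.0]
ft_force: [-1.2, -0.7, 0.1]
grip_width: 0.439
grip_force: 0.6
```

Request:
send_rows(motion=[{"claw": -0.1, "slide": [0, 0, -8], "delta_rot": [0, 0, 0]}, {"claw": -0.1, "slide": [0, 0, -20], "delta_rot": [0, 0, 0]}, {"claw": -0.1, "slide": [0, 0, -60], "delta_rot": [0, 0, 0]}, {"claw": -0.1, "slide": [0, 0, -105], "delta_rot": [0, 0, 0]}, {"claw": -0.1, "slide": [0, 0, -125], "delta_rot": [0, 0, 0]}])

```text
time: 14.85
position: [0.6704, -0.0262, 0.1468]
tool_rot: [-0.007, 3.134, 0.0]
ft_force: [0.5, -0.5, 0.4]
grip_width: 0.446
grip_force: 0.0
```

```bash
python3 plan.py .611 .2415 .13 54.1
```

```text
pos [ 0.6704 -0.0262  0.1468] tilt 0.46 closing 90.3 t 14.85 j [ 0.63  0.55 -0.88  1.47  0.43  1.32  1.29] w 0.446
slide [ 58.3 268.   16.3] rot [0.003 0.008 0.631] deg -36.2
```

Request:
send_rows(motion=[{"claw": 0.4, "slide": [10, 45, 0], "delta_rot": [0, 0, 0.12]}, {"claw": 0.4, "slide": [20, 92, 0], "delta_rot": [0, 0, 0.24]}, {"claw": 0.4, "slide": [30, 140, 0], "delta_rot": [0, 0, 0.36]}, {"claw": 0.4, "slide": [40, 185, 0], "delta_rot": [0, 0, 0.48]}, {"claw": 0.4, "slide": [50, 230, 0], "delta_rot": [0, 0, 0.6]}])

```text
time: 15.35
position: [0.6167, 0.2049, 0.1424]
tool_rot: [0.928, 2.999, 0.002]
ft_force: [0.7, 0.6, -0.5]
grip_width: 0.692
grip_force: 0.0
```

```bash
python3 plan.py .611 .2415 .13 54.1
```

```text
pos [0.6167 0.2049 0.1424] tilt 0.16 closing 55.6 t 15.35 j [ 0.25  0.48 -0.82  1.52  0.36  1.29  0.36] w 0.692
slide [25.4 26.9 12.4] rot [0.002 0.002 0.026] deg -1.5
```

Request:
send_rows(motion=[{"claw": 0.4, "slide": [25, 27, 12], "delta_rot": [0, 0, 0.026]}, {"claw": 0.4, "slide": [25, 27, 12], "delta_rot": [0, 0, 0.026]}, {"claw": 0.4, "slide": [25, 27, 12], "delta_rot": [0, 0, 0.026]}, {"claw": 0.4, "slide": [25, 27, 12], "delta_rot": [0, 0, 0.026]}, {"claw": 0.4, "slide": [25, 27, 12], "delta_rot": [0, 0, 0.026]}])

```text
time: 15.85
position: [0.6125, 0.2369, 0.129]
tool_rot: [0.965, 2.988, -0.0]
ft_force: [0.3, 0.3, -0.1]
grip_width: 0.702
grip_force: 0.0
```

```bash
python3 - <<'E'
from fit import *
im=grab('wrist','w10'); c=topix(im,[[.611,.2415,.017]])[0]; print(c)
p,e=fit(im,'long',(.611,.2415),[np.radians(-35.9)],bx=(int(c[0]-95),max(0,int(c[1]-105)),int(c[0]+95),243),m=mask2(im,.15)); print(p.round(4),np.degrees(p[2]).round(1),round(e,3))
im=load('top0'); i2=grab('top','t10')
p,e=fit(i2,'tee',(.6937,-.0272),[np.radians(90)],h=26); print('tee',p,e)
E
python3 plan.py .611 .2415 .005 54.1
```

```text
[283.72005642 205.66668717]
[ 0.6083  0.2418 -0.6264] -35.9 0.102
tee [ 0.70565485 -0.03059834  2.23212055] 0.7145233484651281
pos [0.6121 0.2373 0.1288] tilt 0.04 closing 54.2 t 15.95 j [ 0.19  0.51 -0.81  1.52  0.38  1.28  0.28] w 0.7
slide [  3.5   2.8 123.8] rot [-0.     0.001  0.002] deg -0.1
```

Request:
send_rows(motion=[{"claw": 0.4, "slide": [4, 2, 45], "delta_rot": [0, 0, 0]}, {"claw": 0.4, "slide": [4, 2, 85], "delta_rot": [0, 0, 0]}, {"claw": 0.4, "slide": [4, 2, 110], "delta_rot": [0, 0, 0]}, {"claw": 0.4, "slide": [4, 2, 124], "delta_rot": [0, 0, 0]}, {"claw": 0.4, "slide": [4, 2, 124], "delta_rot": [0, 0, 0]}])

```text
time: 16.45
position: [0.6082, 0.2416, 0.0026]
tool_rot: [-0.962, -2.988, 0.003]
ft_force: [-0.7, 0.2, -0.5]
grip_width: 0.695
grip_force: 0.0
```

Request:
send_rows(motion=[{"claw": -1, "slide": [0, 0, 0], "delta_rot": [0, 0, 0]}, {"claw": -1, "slide": [0, 0, 0], "delta_rot": [0, 0, 0]}, {"claw": -1, "slide": [0, 0, 0], "delta_rot": [0, 0, 0]}, {"claw": -1, "slide": [0, 0, 0], "delta_rot": [0, 0, 0]}, {"claw": -1, "slide": [0, 0, 0], "delta_rot": [0, 0, 0]}])

```text
time: 16.95
position: [0.6095, 0.2426, 0.0054]
tool_rot: [0.961, 2.99, -0.001]
ft_force: [0.0, -1.6, 4.6]
grip_width: 0.381
grip_force: 45.0
```

Request:
send_rows(motion=[{"claw": -1, "slide": [0, 0, 0], "delta_rot": [0, 0, 0]}, {"claw": -1, "slide": [0, 0, 0], "delta_rot": [0, 0, 0]}])

```text
time: 17.15
position: [0.6095, 0.2427, 0.0054]
tool_rot: [0.961, 2.99, -0.001]
ft_force: [-1.7, -2.7, 5.4]
grip_width: 0.385
grip_force: 45.0
```

Gripped the collar: opening 0.385 (33.5 mm). Lift and carry to the tray.

Request:
send_rows(motion=[{"claw": -1, "slide": [0, 0, -20], "delta_rot": [0, 0, 0]}, {"claw": -1, "slide": [0, 0, -50], "delta_rot": [0, 0, 0]}, {"claw": -1, "slide": [0, 0, -90], "delta_rot": [0, 0, 0]}, {"claw": -1, "slide": [0, 0, -115], "delta_rot": [0, 0, 0]}, {"claw": -1, "slide": [0, 0, -120], "delta_rot": [0, 0, 0]}])

```text
time: 17.65
position: [0.6107, 0.2443, 0.1276]
tool_rot: [0.96, 2.987, 0.006]
ft_force: [0.0, -0.8, -2.0]
grip_width: 0.386
grip_force: 45.0
```

```bash
python3 plan.py .565 -.0189 .12 -3.8
```

```text
pos [0.6107 0.2443 0.1276] tilt 0.31 closing 54.4 t 17.65 j [ 0.18  0.51 -0.82  1.52  0.38  1.27  0.27] w 0.386
slide [-116.1 -240.6    6.8] rot [0.006 0.    1.015] deg -58.2
```

Request:
send_rows(motion=[{"claw": -1, "slide": [-18, -38, 0], "delta_rot": [0, 0, 0.13]}, {"claw": -1, "slide": [-37, -76, 0], "delta_rot": [0, 0, 0.27]}, {"claw": -1, "slide": [-56, -115, 0], "delta_rot": [0, 0, 0.41]}, {"claw": -1, "slide": [-75, -154, 0], "delta_rot": [0, 0, 0.55]}, {"claw": -1, "slide": [-92, -190, 0], "delta_rot": [0, 0, 0.68]}])

```text
time: 18.15
position: [0.5715, 0.0323, 0.1223]
tool_rot: [-1.91, -2.491, 0.003]
ft_force: [0.3, 0.3, -2.8]
grip_width: 0.384
grip_force: 45.0
```

```bash
python3 plan.py .565 -.0189 .09 -3.8
```

```text
pos [0.5715 0.0323 0.1223] tilt 0.17 closing 15.0 t 18.15 j [ 0.49  0.29 -0.69  1.74  0.2   1.18  0.01] w 0.384
slide [-47.7 -19.5  32.3] rot [-0.003  0.     0.329] deg -18.8
```

Request:
send_rows(motion=[{"claw": -1, "slide": [-24, -10, 10], "delta_rot": [0, 0, 0.13]}, {"claw": -1, "slide": [-46, -19, 25], "delta_rot": [0, 0, 0.25]}, {"claw": -1, "slide": [-46, -19, 35], "delta_rot": [0, 0, 0.328]}, {"claw": -1, "slide": [-46, -19, 35], "delta_rot": [0, 0, 0.328]}, {"claw": -1, "slide": [-46, -19, 35], "delta_rot": [0, 0, 0.328]}])

```text
time: 18.65
position: [0.5663, -0.0136, 0.0883]
tool_rot: [-2.281, -2.157, 0.001]
ft_force: [0.5, 0.2, -2.8]
grip_width: 0.384
grip_force: 45.0
```

```bash
python3 plan.py .565 -.0189 .018 -3.8
```

```text
pos [ 0.5663 -0.0136  0.0883] tilt 0.13 closing -3.2 t 18.65 j [ 0.51  0.3  -0.61  1.79  0.19  1.11 -0.23] w 0.384
slide [-5.4 -0.8 70.3] rot [-0.002 -0.001  0.01 ] deg -0.6
```

Request:
send_rows(motion=[{"claw": -1, "slide": [-3, -1, 30], "delta_rot": [0, 0, 0]}, {"claw": -1, "slide": [-3, -1, 50], "delta_rot": [0, 0, 0]}, {"claw": -1, "slide": [-3, -1, 62], "delta_rot": [0, 0, 0]}, {"claw": -1, "slide": [-3, -1, 66], "delta_rot": [0, 0, 0]}, {"claw": -1, "slide": [-3, -1, 66], "delta_rot": [0, 0, 0]}])

```text
time: 19.15
position: [0.5662, -0.0168, 0.0235]
tool_rot: [-2.284, -2.156, -0.0]
ft_force: [0.1, -0.2, -3.4]
grip_width: 0.382
grip_force: 45.0
```

```bash
python3 plan.py .565 -.0189 .018 -3.8
```

```text
pos [ 0.5662 -0.0168  0.0235] tilt 0.02 closing -3.3 t 19.15 j [ 0.48  0.38 -0.59  1.85  0.25  0.99 -0.26] w 0.382
slide [-2.2 -1.   5.5] rot [-0.    -0.     0.009] deg -0.5
```

Request:
send_rows(motion=[{"claw": -1, "slide": [-1, -1, 3], "delta_rot": [0, 0, 0]}, {"claw": -1, "slide": [-1, -1, 5], "delta_rot": [0, 0, 0]}, {"claw": -1, "slide": [-1, -1, 5], "delta_rot": [0, 0, 0]}])

```text
time: 19.45
position: [0.5651, -0.0185, 0.0188]
tool_rot: [2.286, 2.154, 0.0]
ft_force: [1.0, -0.1, -3.8]
grip_width: 0.385
grip_force: 45.0
```

Request:
send_rows(motion=[{"claw": -1, "slide": [0, 0, 0], "delta_rot": [0, 0, 0]}, {"claw": 0, "slide": [0, 0, 0], "delta_rot": [0, 0, 0]}, {"claw": 0, "slide": [0, 0, 0], "delta_rot": [0, 0, 0]}, {"claw": 0, "slide": [0, 0, 0], "delta_rot": [0, 0, 0]}])

```text
time: 19.85
position: [0.5655, -0.0183, 0.019]
tool_rot: [2.285, 2.154, 0.001]
ft_force: [-0.5, -0.8, 0.4]
grip_width: 0.492
grip_force: 0.0
```

Request:
send_rows(motion=[{"claw": 0, "slide": [0, 0, -10], "delta_rot": [0, 0, 0]}, {"claw": 0, "slide": [0, 0, -30], "delta_rot": [0, 0, 0]}, {"claw": 0, "slide": [0, 0, -70], "delta_rot": [0, 0, 0]}, {"claw": 0, "slide": [0, 0, -115], "delta_rot": [0, 0, 0]}, {"claw": 0, "slide": [0, 0, -130], "delta_rot": [0, 0, 0]}])

```text
time: 20.35
position: [0.5679, -0.0179, 0.1543]
tool_rot: [2.281, 2.151, 0.008]
ft_force: [0.7, -0.5, 0.0]
grip_width: 0.502
grip_force: 0.0
```

```bash
python3 plan.py .5275 -.3832 .15 153.5
```

```text
pos [ 0.5679 -0.0179  0.1543] tilt 0.48 closing -3.4 t 20.35 j [ 0.53  0.23 -0.63  1.73  0.15  1.22 -0.19] w 0.502
slide [-367.   -19.     4.4] rot [ 0.008 -0.001  0.404] deg -23.1
```

Request:
send_rows(motion=[{"claw": 0.4, "slide": [-45, -2, 0], "delta_rot": [0, 0, 0.05]}, {"claw": 0.4, "slide": [-92, -5, 0], "delta_rot": [0, 0, 0.1]}, {"claw": 0.4, "slide": [-140, -7, 0], "delta_rot": [0, 0, 0.15]}, {"claw": 0.4, "slide": [-185, -10, 0], "delta_rot": [0, 0, 0.2]}, {"claw": 0.4, "slide": [-230, -12, 0], "delta_rot": [0, 0, 0.25]}])

```text
time: 20.85
position: [0.5388, -0.2491, 0.149]
tool_rot: [2.538, 1.85, -0.0]
ft_force: [1.8, -0.6, 0.9]
grip_width: 0.692
grip_force: 0.0
```

Request:
send_rows(motion=[{"claw": 0.4, "slide": [-45, 9, 0], "delta_rot": [0, 0, 0.05]}, {"claw": 0.4, "slide": [-90, 18, 0], "delta_rot": [0, 0, 0.1]}, {"claw": 0.4, "slide": [-134, 27, 0], "delta_rot": [0, 0, 0.154]}, {"claw": 0.4, "slide": [-134, 27, 0], "delta_rot": [0, 0, 0.154]}, {"claw": 0.4, "slide": [-134, 27, 0], "delta_rot": [0, 0, 0.154]}])

```text
time: 21.35
position: [0.5236, -0.3842, 0.1481]
tool_rot: [-2.673, -1.649, -0.0]
ft_force: [0.8, 0.2, 0.6]
grip_width: 0.698
grip_force: 0.0
```

```bash
python3 - <<'E'
from fit import *
im=grab('wrist','w12'); c=topix(im,[[.508,-.3887,.015]])[0].astype(int); print(c)
p,e=fit(im,'elbow',(.509,-.389),[np.radians(63.5)],bx=(int(c[0]-55),int(c[1]-50),int(c[0]+55),min(243,int(c[1]+50))),m=mask2(im,.15)); print(p.round(4),np.degrees(p[2]).round(1),round(e,3))
c=p[:2]+R.from_euler('z',p[2]).as_matrix()[:2,:2]@[.0135,-.0135]; print('grip',c.round(4))
E
python3 plan.py .5275 -.3832 .003 153.5
```

```text
[270 214]
[ 0.508  -0.3891  1.1353] 65.0 0.089
grip [ 0.5259 -0.3826]
pos [ 0.5246 -0.3822  0.1483] tilt 0.08 closing -26.5 t 21.4 j [ 0.87  0.38 -0.36  1.53  0.14  1.26  0.03] w 0.702
slide [  0.2   3.1 145.3] rot [-0.001 -0.001  0.   ] deg -0.0
```

Request:
send_rows(motion=[{"claw": 0.4, "slide": [0, 2, 50], "delta_rot": [0, 0, 0]}, {"claw": 0.4, "slide": [0, 2, 95], "delta_rot": [0, 0, 0]}, {"claw": 0.4, "slide": [0, 2, 125], "delta_rot": [0, 0, 0]}, {"claw": 0.4, "slide": [0, 2, 138], "delta_rot": [0, 0, 0]}, {"claw": 0.4, "slide": [0, 2, 138], "delta_rot": [0, 0, 0]}])

```text
time: 21.9
position: [0.5258, -0.3815, 0.009]
tool_rot: [-2.667, -1.654, 0.001]
ft_force: [0.2, 0.2, 0.3]
grip_width: 0.702
grip_force: 0.0
```

Request:
send_rows(motion=[{"claw": 0.4, "slide": [0, 0, 3], "delta_rot": [0, 0, 0]}, {"claw": 0.4, "slide": [0, 0, 6], "delta_rot": [0, 0, 0]}, {"claw": 0.4, "slide": [0, 0, 6], "delta_rot": [0, 0, 0]}])

```text
time: 22.2
position: [0.527, -0.3844, 0.0059]
tool_rot: [2.67, 1.652, 0.001]
ft_force: [-0.4, -0.2, -0.6]
grip_width: 0.7
grip_force: 0.1
```

Request:
send_rows(motion=[{"claw": -1, "slide": [0, 0, 0], "delta_rot": [0, 0, 0]}, {"claw": -1, "slide": [0, 0, 0], "delta_rot": [0, 0, 0]}, {"claw": -1, "slide": [0, 0, 0], "delta_rot": [0, 0, 0]}, {"claw": -1, "slide": [0, 0, 0], "delta_rot": [0, 0, 0]}, {"claw": -1, "slide": [0, 0, 0], "delta_rot": [0, 0, 0]}])

```text
time: 22.7
position: [0.5262, -0.384, 0.0045]
tool_rot: [2.672, 1.652, -0.0]
ft_force: [0.2, -0.1, 0.5]
grip_width: 0.332
grip_force: 45.1
```

Request:
send_rows(motion=[{"claw": -1, "slide": [0, 0, 0], "delta_rot": [0, 0, 0]}, {"claw": -1, "slide": [0, 0, 0], "delta_rot": [0, 0, 0]}])

```text
time: 22.9
position: [0.5261, -0.384, 0.0045]
tool_rot: [2.672, 1.652, -0.0]
ft_force: [-0.9, 0.5, 0.4]
grip_width: 0.329
grip_force: 45.0
```

Request:
send_rows(motion=[{"claw": -1, "slide": [0, 0, -20], "delta_rot": [0, 0, 0]}, {"claw": -1, "slide": [0, 0, -50], "delta_rot": [0, 0, 0]}, {"claw": -1, "slide": [0, 0, -90], "delta_rot": [0, 0, 0]}, {"claw": -1, "slide": [0, 0, -115], "delta_rot": [0, 0, 0]}, {"claw": -1, "slide": [0, 0, -120], "delta_rot": [0, 0, 0]}])

```text
time: 23.4
position: [0.5281, -0.3853, 0.1283]
tool_rot: [2.667, 1.649, 0.003]
ft_force: [0.2, 0.1, -1.9]
grip_width: 0.329
grip_force: 45.0
```

```bash
python3 plan.py .4497 .0023 .12 176.2
```

```text
pos [ 0.5281 -0.3853  0.1283] tilt 0.38 closing -26.5 t 23.4 j [ 0.87  0.4  -0.36  1.55  0.15  1.22  0.02] w 0.329
slide [ 311.8 -243.3    6.3] rot [ 0.006  0.003 -0.397] deg 22.7
```

Request:
send_rows(motion=[{"claw": -1, "slide": [33, -26, 0], "delta_rot": [0, 0, -0.04]}, {"claw": -1, "slide": [69, -54, 0], "delta_rot": [0, 0, -0.085]}, {"claw": -1, "slide": [106, -83, 0], "delta_rot": [0, 0, -0.13]}, {"claw": -1, "slide": [143, -111, 0], "delta_rot": [0, 0, -0.175]}, {"claw": -1, "slide": [177, -138, 0], "delta_rot": [0, 0, -0.22]}])

```text
time: 23.9
position: [0.4801, -0.1616, 0.1227]
tool_rot: [-2.47, -1.937, 0.002]
ft_force: [0.3, 0.1, -1.5]
grip_width: 0.332
grip_force: 45.0
```

Request:
send_rows(motion=[{"claw": -1, "slide": [38, -18, 0], "delta_rot": [0, 0, -0.045]}, {"claw": -1, "slide": [76, -36, 0], "delta_rot": [0, 0, -0.09]}, {"claw": -1, "slide": [114, -54, 0], "delta_rot": [0, 0, -0.135]}, {"claw": -1, "slide": [145, -68, 0], "delta_rot": [0, 0, -0.177]}, {"claw": -1, "slide": [155, -73, 0], "delta_rot": [0, 0, -0.177]}])

```text
time: 24.4
position: [0.4463, 0.0078, 0.1232]
tool_rot: [-2.286, -2.152, 0.002]
ft_force: [-0.1, -0.4, -1.6]
grip_width: 0.332
grip_force: 45.0
```

```bash
python3 plan.py .4497 .0023 .07 176.2
```

```text
pos [0.4463 0.0078 0.1232] tilt 0.13 closing -3.4 t 24.4 j [ 0.62 -0.02 -0.68  2.03 -0.02  1.13 -0.11] w 0.332
slide [-5.3  3.8 53.1] rot [-0.002 -0.001  0.006] deg -0.4
```

Request:
send_rows(motion=[{"claw": -1, "slide": [-2, 2, 15], "delta_rot": [0, 0, 0]}, {"claw": -1, "slide": [-2, 2, 35], "delta_rot": [0, 0, 0]}, {"claw": -1, "slide": [-2, 2, 50], "delta_rot": [0, 0, 0]}, {"claw": -1, "slide": [-2, 2, 50], "delta_rot": [0, 0, 0]}, {"claw": -1, "slide": [-2, 2, 50], "delta_rot": [0, 0, 0]}])

```text
time: 24.9
position: [0.4495, 0.0015, 0.0739]
tool_rot: [-2.293, -2.145, 0.001]
ft_force: [-0.4, 0.2, -2.4]
grip_width: 0.332
grip_force: 45.0
```

```bash
python3 plan.py .4497 .0023 .017 176.2
```

```text
pos [0.4495 0.0015 0.0739] tilt 0.09 closing -3.8 t 24.9 j [ 0.61  0.06 -0.68  2.07  0.04  1.03 -0.16] w 0.332
slide [ 0.8  0.2 56.9] rot [-0.002 -0.    -0.001] deg 0.0
```

Request:
send_rows(motion=[{"claw": -1, "slide": [0, 0, 20], "delta_rot": [0, 0, 0]}, {"claw": -1, "slide": [0, 0, 37], "delta_rot": [0, 0, 0]}, {"claw": -1, "slide": [0, 0, 49], "delta_rot": [0, 0, 0]}, {"claw": -1, "slide": [0, 0, 55], "delta_rot": [0, 0, 0]}, {"claw": -1, "slide": [0, 0, 55], "delta_rot": [0, 0, 0]}])

```text
time: 25.4
position: [0.4498, 0.0018, 0.0192]
tool_rot: [-2.293, -2.146, 0.001]
ft_force: [0.5, -0.6, -1.1]
grip_width: 0.33
grip_force: 45.0
```

Request:
send_rows(motion=[{"claw": -1, "slide": [0, 0, 1], "delta_rot": [0, 0, 0]}, {"claw": -1, "slide": [0, 0, 1], "delta_rot": [0, 0, 0]}])

```text
time: 25.6
position: [0.4507, 0.0018, 0.0191]
tool_rot: [2.293, 2.146, 0.001]
ft_force: [0.2, -0.1, -1.1]
grip_width: 0.337
grip_force: 45.0
```

Lower 2 mm more, release, retreat up.

Request:
send_rows(motion=[{"claw": -1, "slide": [0, 0, 1.5], "delta_rot": [0, 0, 0]}, {"claw": -1, "slide": [0, 0, 1.5], "delta_rot": [0, 0, 0]}, {"claw": -0.1, "slide": [0, 0, 1.5], "delta_rot": [0, 0, 0]}, {"claw": -0.1, "slide": [0, 0, 1.5], "delta_rot": [0, 0, 0]}, {"claw": -0.1, "slide": [0, 0, 1.5], "delta_rot": [0, 0, 0]}])

```text
time: 26.1
position: [0.4503, 0.0018, 0.0172]
tool_rot: [2.293, 2.147, 0.0]
ft_force: [-0.0, -0.2, 0.5]
grip_width: 0.438
grip_force: 0.0
```

Request:
send_rows(motion=[{"claw": -0.1, "slide": [0, 0, -8], "delta_rot": [0, 0, 0]}, {"claw": -0.1, "slide": [0, 0, -25], "delta_rot": [0, 0, 0]}, {"claw": -0.1, "slide": [0, 0, -65], "delta_rot": [0, 0, 0]}, {"claw": -0.1, "slide": [0, 0, -110], "delta_rot": [0, 0, 0]}, {"claw": -0.1, "slide": [0, 0, -150], "delta_rot": [0, 0, 0]}])

```text
time: 26.6
position: [0.4502, 0.0022, 0.1696]
tool_rot: [2.292, 2.147, 0.001]
ft_force: [1.3, -0.2, -1.0]
grip_width: 0.452
grip_force: 0.0
```

Request:
send_rows(motion=[{"claw": -0.1, "slide": [-45, 0, 0], "delta_rot": [0, 0, 0]}, {"claw": -0.1, "slide": [-95, 0, 0], "delta_rot": [0, 0, 0]}, {"claw": -0.1, "slide": [-145, 0, 0], "delta_rot": [0, 0, 0]}, {"claw": -0.1, "slide": [-195, 0, 0], "delta_rot": [0, 0, 0]}, {"claw": -0.1, "slide": [-245, 0, 0], "delta_rot": [0, 0, 0]}])

```text
time: 27.1
position: [0.4337, -0.2445, 0.168]
tool_rot: [2.292, 2.146, 0.0]
ft_force: [0.8, 0.5, 0.4]
grip_width: 0.446
grip_force: 0.0
```

Request:
send_rows(motion=[{"claw": -0.1, "slide": [-25, 0, 0], "delta_rot": [0, 0, 0]}, {"claw": -0.1, "slide": [-25, 0, 0], "delta_rot": [0, 0, 0]}, {"claw": -0.1, "slide": [-25, 0, 0], "delta_rot": [0, 0, 0]}])

```text
time: 27.4
position: [0.4323, -0.2672, 0.1673]
tool_rot: [-2.294, -2.146, -0.001]
ft_force: [0.2, 1.0, 0.5]
grip_width: 0.45
grip_force: 0.0
```

```bash
python3 - <<'E'
from fit import *
im=grab('top','tend'); sc=grab('scene','send'); t0=load('top0')
for n,p0,y in [('cross',(.6064,-.262),340.9),('short',(.4754,-.2474),198)]:
    p,e=fit(im,n,p0,[np.radians(y)]); print(n,p.round(4),round(e,3))
for n,(x0,y0,x1,y1) in dict(tape=(160,210,215,265),jar=(105,130,160,175),purple=(415,245,455,290)).items(): print(n,cv2.absdiff(im['color'],t0['color'])[y0:y1,x0:x1].max(2).__gt__(30).sum())
a=im['color'][115:290,245:345]; b=sc['color'][165:300,230:315]
a=cv2.convertScaleAbs(cv2.resize(a,(343,600),interpolation=cv2.INTER_CUBIC),alpha=1.8); b=cv2.convertScaleAbs(cv2.resize(b,(378,600),interpolation=cv2.INTER_CUBIC),alpha=1.2)
cv2.imwrite('pics/end.png',np.hstack([a,b]))
E
```

```text
cross [ 0.6065 -0.2618  5.9544] 0.072
short [ 0.4754 -0.2474  3.4469] 0.07
tape 0
jar 0
purple 1605
```

View pics/end.png

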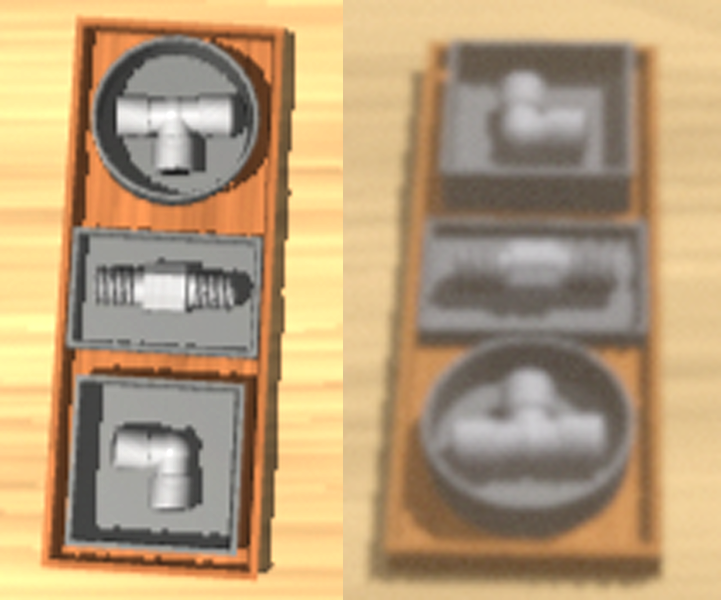

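All three lie flat: the tee at (177,117) in the round bin centred near (176,120), the nipple at (167,287) in the tray, and the elbow at (160,460) in the square bin. The stayers haven't moved. Handing in.

```bash
python3 - <<'E'
from h import *
def pur(c): c=c.astype(int); ys,xs=np.where((c[...,0]>c[...,1]+40)&(c[...,2]>c[...,1]+25)); return xs.mean().round(1),ys.mean().round(1),len(xs)
print(pur(load('scene0')['color']),pur(load('send')['color']))
print(ctrl.close_job())
E
```

```text
(np.float64(151.4), np.float64(187.1), 106) (np.float64(151.3), np.float64(184.2), 59)
the job is handed in; nothing more can be done
None
```

I handed the job in at about 27 s: the last pictures show the tee flat in the round bin, the long nipple in the tray and the elbow in the square bin, with the cross, short nipple, tape measure and jar unmoved, and the purple elbow, partly hidden by the arm, apparently unmoved too; the fingertips ended about 24 mm short of the stated position, so my first two grasps closed above the parts.

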